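# Load the lens-cell slot

### The arm

A 6-joint arm with a two-finger parallel gripper is mounted at the origin on a cart in front of the work surface, level with it; the furniture and walls round the work are solid. World frame = base frame: x ahead of the robot, y to its left, z up, the work surface at z = 0. Lengths are in m, angles in rad, forces in N, time in s.
With the tool pointing down it reaches from about 0.325 to 0.75 m from the base axis. Payload 7.6 kg.
Tool frame: the origin (TCP) lies between the finger pads; the fingertips stand 25 mm ahead of it and the grasp point (between the pads) lies 6 mm ahead of it; z points along the fingers, y is the line along which they close (so a half turn about z gives the same grasp; the last joint's range is limited). The gripper opens to 85 mm and grips with 20 to 120 N. Pads are 22 mm wide; open, the fingers measure 114 mm over their backs; the gripper's body (76 mm by 85 mm) begins 54 mm behind the grasp point. The pads swing forward as they close: fully open they stand 13 mm farther back than shut.
Start: joints at [-1.235, 0.052, 1.401, -0, 1.689, -0.07], TCP at [0.207, -0.482, 0.256] pointing down, gripper open.
Joint ranges: [-2.9, 2.9], [-0.91, 2.17], [0.12, 2.37], [-1.06, 4.2], [0.26, 2.73], [-2.93, 2.93]. Speed limits (rad/s): [2.57, 2.57, 3.01, 3.14, 3.14, 3.14].

### API

Orientations are given as a 3x3 rotation matrix whose columns are the frame's x, y, z axes.
In Python, from workcell import ctrl gives the robot as it stands.
- The arm moves only by the shell command python3 steer.py FILE [FORCE], which reads ROWS from the file FILE. ROWS is a JSON list of rows, 1 to 5 of them, each written [[rx, ry, rz], [dx, dy, dz], opening]: a rotation vector rx, ry, rz in units of 0.2 rad, then dx, dy, dz in shares of the most that a row can go, 1 being 62.5 mm, then the finger opening in m; each row shifts and turns the commanded pose from where the row before left it, along the tool's axes as they then stand; what a row does not reach is not made up. A row lasts 1/8 s, in which the tool goes at most 0.0625 m and 0.188 rad, less where a joint would pass 70% of its speed; a pose out of reach is approached as far as the arm can. The fingers move at their own pace and stop on an object; FORCE is the grip in N (left out, the last holds). Time passes only in rows, so rows that do not move let the fingers close. It prints the time, the measured TCP pose, the force, the opening and the grip force at its end. Input that does not fit is refused with a message, and nothing moves.
- ctrl.get_obs(): the state, without advancing time (a new reading comes with each control period).
- ctrl.camera(name): name is "scene" or "top" or "wrist"; returns a dict with "image" (384x512x3 uint8, red, green, blue), "vertical_fov" (degrees; the focal length in pixels is half the picture's height over the tangent of half this angle, whatever the lens; pixels are square), "cx", "cy" (the principal point, pixels), "k1" (the pictures are not rectified: a ray, as slopes to the right and down, at radius r is drawn at 1 + k1 r^2 times it, then the intrinsics apply), "world_to_cam" (4x4, takes a point from world to camera coordinates). Camera axes: x right, y down, z forward; pixel columns grow to the right and rows downward; lengths in m; the calibration is good to about 2 mm. A picture is of the moment at which its call begins. There is no depth.
- ctrl.close_job(): hands the job in; it is judged then, once.
The state is a dict: "time_s": time; "joint_pos": joint angles; "joint_vel": joint speeds; "joint_efforts": joint torques, N m; "tool_pos": TCP position; "tcp_rot": TCP orientation; "force": force on the tool from outside, world axes, zero at the start; "moment": the same for the moment, N m; "width": finger opening in m; "grasp_force": force on a finger pad.
Only numpy, scipy, OpenCV 4.12 (cv2) and the standard library are available. Lean on these libraries where they do the work, as an engineer would, in place of code of your own. Each camera call takes 0.05 s, during which the arm holds its last target. There are 200 camera calls.

### The job

Load the tray's slot for the camera assembler: with the fingertips gently sweep the three white lens cells out of the pan, through the gate and into the slot, one cell at a time. When all three stand in the slot past the gate, push the keeper by its black knob fully shut behind them. Only push: do not pinch, lift or tip anything, leave the loupe standing in the pan and the things on the bench where they are.

Things in the scene. Friction and masses are not known exactly. Their poses are not given: they have to be found in the camera images.
- loading_tray: flat loading tray, fixed, 309 mm long, roughly across in front of the robot. Origin on the bench (z = 0) under the gate; x runs from the pan through the gate into the slot (to the robot's right), y to the left of that (away from the robot). Grey base: its top, the floor everywhere without a step, is at z = 6 mm. Aluminium rails 6 mm thick, tops at z = 14 mm, so cells stand 12 mm above them
- pan (a point): middle of the pan's floor, at tray x = -128, y = 0, z = 6 mm. The pan is 153 mm wide inside (y) and runs from tray x = -184 to -71 mm; from there two rails at 45 degrees narrow it to the gate, 38 mm wide, at x = -13 mm
- slot_end (a point): foot of the slot's end stop, at tray x = 113, y = 0, z = 6 mm. The slot is 38 mm wide, straight on from the gate along tray x. Three cells fit in single file between the shut keeper (its faces at x = -2.5 and 2.5 mm) and this stop, with about 7 mm to spare in length
- keeper (a joint): flat steel bar 5 mm thick in a guide across the gate at tray x = 0, as high as the rails; slides towards tray +y (away from the robot). 0 m = drawn back, gate free (starts within 5 mm of that); 0.048 m = fully shut, at its stop. About 1 N of friction, no spring. The guide reaches 98 mm from the gate's middle on the -y side
- keeper_knob (a point): top centre of the round black knob upright on the keeper's outer end, 12 mm across, from z = 20 to 38 mm. It moves with the keeper: at tray x = 0, y = -74 mm when drawn back, y = -26 mm when shut
- loupe: black eye loupe, a cone 39 mm across at the foot and 35 mm high, standing in the pan among the cells; too wide for the gate. Origin at the centre of its underside
- lens_cell_1: one of three identical white ribbed lens cells (short round barrel, dark glass face up), 34 mm across, 20 mm high, 30 g or a little more, standing flat on the pan floor. Origin at the centre of its underside, z up; its yaw means nothing. Slides smoothly, upright, when pushed on its side (friction on floor and rails about 0.25)
- lens_cell_2: one of three identical white ribbed lens cells (short round barrel, dark glass face up), 34 mm across, 20 mm high, 30 g or a little more, standing flat on the pan floor. Origin at the centre of its underside, z up; its yaw means nothing. Slides smoothly, upright, when pushed on its side (friction on floor and rails about 0.25)
- lens_cell_3: one of three identical white ribbed lens cells (short round barrel, dark glass face up), 34 mm across, 20 mm high, 30 g or a little more, standing flat on the pan floor. Origin at the centre of its underside, z up; its yaw means nothing. Slides smoothly, upright, when pushed on its side (friction on floor and rails about 0.25)
- parts_tin: flat green tin with a lid, 71 x 89 x 22 mm, on the bench behind the tray. A bystander; origin at the centre of its underside
- masking_tape: roll of masking tape, 96 mm across, 25 mm high, lying flat on the bench beyond the slot. A bystander; origin at the centre of its underside
- tweezers: steel tweezers 120 mm long, 9 mm high, lying on the bench at its front edge, on the robot's side of the slot. A bystander; origin at the centre of its underside

How it is judged:
On the way, in this order (a step that is already met when the one before it is completed fails the run):
1. a first lens cell stands in the slot, past the keeper's line, the other two not yet (((x of lens_cell_1 in the frame of loading_tray between 0.0185 and 0.115 m and y of lens_cell_1 in the frame of loading_tray between -0.008 and 0.008 m and z of lens_cell_1 in the frame of loading_tray below 0.01 m) or (x of lens_cell_2 in the frame of loading_tray between 0.0185 and 0.115 m and y of lens_cell_2 in the frame of loading_tray between -0.008 and 0.008 m and z of lens_cell_2 in the frame of loading_tray below 0.01 m) or (x of lens_cell_3 in the frame of loading_tray between 0.0185 and 0.115 m and y of lens_cell_3 in the frame of loading_tray between -0.008 and 0.008 m and z of lens_cell_3 in the frame of loading_tray below 0.01 m))), for 0.2 s.
2. a second lens cell has followed it into the slot, the third not yet ((((x of lens_cell_1 in the frame of loading_tray between 0.0185 and 0.115 m and y of lens_cell_1 in the frame of loading_tray between -0.008 and 0.008 m and z of lens_cell_1 in the frame of loading_tray below 0.01 m) and (x of lens_cell_2 in the frame of loading_tray between 0.0185 and 0.115 m and y of lens_cell_2 in the frame of loading_tray between -0.008 and 0.008 m and z of lens_cell_2 in the frame of loading_tray below 0.01 m)) or ((x of lens_cell_1 in the frame of loading_tray between 0.0185 and 0.115 m and y of lens_cell_1 in the frame of loading_tray between -0.008 and 0.008 m and z of lens_cell_1 in the frame of loading_tray below 0.01 m) and (x of lens_cell_3 in the frame of loading_tray between 0.0185 and 0.115 m and y of lens_cell_3 in the frame of loading_tray between -0.008 and 0.008 m and z of lens_cell_3 in the frame of loading_tray below 0.01 m)) or ((x of lens_cell_2 in the frame of loading_tray between 0.0185 and 0.115 m and y of lens_cell_2 in the frame of loading_tray between -0.008 and 0.008 m and z of lens_cell_2 in the frame of loading_tray below 0.01 m) and (x of lens_cell_3 in the frame of loading_tray between 0.0185 and 0.115 m and y of lens_cell_3 in the frame of loading_tray between -0.008 and 0.008 m and z of lens_cell_3 in the frame of loading_tray below 0.01 m)))), for 0.2 s.
3. all three lens cells are in the slot, the keeper not yet shut (x of lens_cell_1 in the frame of loading_tray between 0.0185 and 0.115 m and y of lens_cell_1 in the frame of loading_tray between -0.008 and 0.008 m and z of each of lens_cell_1, lens_cell_2, lens_cell_3 in the frame of loading_tray below 0.01 m and x of lens_cell_2 in the frame of loading_tray between 0.0185 and 0.115 m and y of lens_cell_2 in the frame of loading_tray between -0.008 and 0.008 m and x of lens_cell_3 in the frame of loading_tray between 0.0185 and 0.115 m and y of lens_cell_3 in the frame of loading_tray between -0.008 and 0.008 m), for 0.2 s.
4. the keeper is pushed shut behind them (all of step 3 and value of joint keeper above 0.044 m), for 0.2 s.
At the end, for the whole second after the job is handed in: All three lens cells stand upright and still in the slot beyond the keeper, the keeper is shut to within 4 mm of its stop, and the loupe stands upright in the pan or funnel, outside the gate (all of step 4 and angle between each of lens_cell_1, lens_cell_2, lens_cell_3, loupe's own z axis and vertical below 0.1 rad and linear speed of each of lens_cell_1, lens_cell_2, lens_cell_3, loupe below 0.01 m/s and x of loupe in the frame of loading_tray between -0.18 and -0.03 m and y of loupe in the frame of loading_tray between -0.075 and 0.075 m and z of loupe in the frame of loading_tray below 0.01 m); the robot touches nothing.
It fails at once if a lens cell or the loupe is lifted (over 10 mm) (height (world z) of any of lens_cell_1, lens_cell_2, lens_cell_3, loupe above 0.016 m).
It fails at once if a lens cell or the loupe is tipped over (angle between any of lens_cell_1, lens_cell_2, lens_cell_3, loupe's own z axis and vertical above 0.5 rad).
It fails at once if a lens cell or the loupe is pinched or pressed hard (over 25 N) (contact force between the fingers and lens_cell_1 above 25 N or contact force between the fingers and lens_cell_2 above 25 N or contact force between the fingers and lens_cell_3 above 25 N or contact force between the fingers and loupe above 25 N).
It fails at once if one of the things on the bench round the tray is moved (over 15 mm) (distance of any of parts_tin, masking_tape, tweezers from where it was at the start of the episode above 0.015 m).
It also fails if it takes over 66 s, if anything falls off the work surface, if the arm or the gripper's body presses on something with over 40 N, if the wrist force passes 120 N, or if a joint passes its speed limit or range.

## Working session

There is one attempt and no reset: what is moved stays moved. The work goes in short steps, Python scripts to look and compute and a shell command to move; the robot and the scene stay as the last step left them, time stands still between calls to the robot, and variables do not carry over. Pictures are saved under pics/ and viewed, at most 10 in all, crops included, and the job is handed in when it is done.

```bash
ls; mkdir -p pics; cat > h.py <<'E'
import numpy as np, cv2
from workcell import ctrl
def cam(n): return ctrl.camera(n)
def K(c):
    f=192/np.tan(np.radians(c['vertical_fov'])/2); return f
def pix2w(c,u,v,z):
    f=K(c); p=np.array([(u-c['cx'])/f,(v-c['cy'])/f]); q=p.copy()
    for _ in range(30): q=p/(1+c['k1']*(q@q))
    T=np.array(c['world_to_cam']); R=T[:3,:3]; o=-R.T@T[:3,3]; d=R.T@np.array([q[0],q[1],1])
    return o+d*(z-o[2])/d[2]
def w2pix(c,P):
    T=np.array(c['world_to_cam']); p=T[:3,:3]@np.array(P)+T[:3,3]; q=p[:2]/p[2]
    q=q*(1+c['k1']*(q@q)); return K(c)*q+[c['cx'],c['cy']]
def save(c,fn): cv2.imwrite('pics/'+fn,c['image'][:,:,::-1])
E
python3 - <<'E'
from h import *
for n in('top','scene'):
    c=cam(n); save(c,n+'0.png'); print(n,c['vertical_fov'],c['cx'],c['cy'],c['k1'],np.round(c['world_to_cam'],3).tolist())
o=ctrl.get_obs();print(o['time_s'],o['tool_pos'],o['tcp_rot'],o['width'])
E
```

```text
pics
steer.py
workcell.py
top 46.7190125402591 249.47213397469926 188.85802004511254 -0.1622382517085066 [[-0.028, -1.0, -0.013, -0.093], [-0.992, 0.029, -0.12, 0.596], [0.12, 0.009, -0.993, 1.07], [0.0, 0.0, 0.0, 1.0]]
scene 44.11601479226715 252.40769471176824 187.58415299070845 0.008437847930932533 [[0.559, -0.829, 0.015, -0.428], [-0.357, -0.256, -0.898, 0.231], [0.749, 0.497, -0.439, 0.534], [0.0, 0.0, 0.0, 1.0]]
0.1 [ 0.20720745 -0.48212393  0.25555417] [[ 9.18774550e-01  3.94782368e-01 -4.55805423e-04]
 [ 3.94782615e-01 -9.18773569e-01  1.34719668e-03]
 [ 1.13067521e-04 -1.41771408e-03 -9.99998989e-01]] 0.08524905463034352
```

View pics/top0.png

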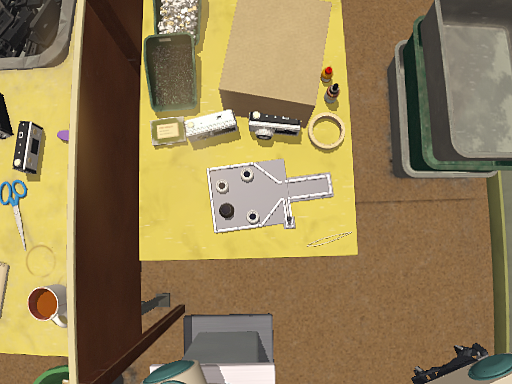

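View pics/scene0.png

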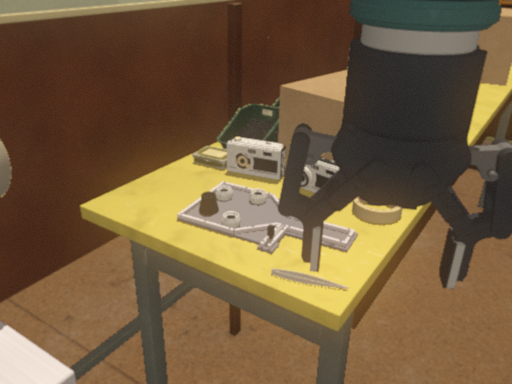

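The top view shows the tray (corners about (208,168), (214,233), slot to (332,190)). The cells are near (222,186), (247,174) and (253,217), the loupe at (227,211), the knob near (290,222) and the tape at (326,131). The tweezers lie at (328,240). I'll zoom in next.

```bash
python3 - <<'E'
from h import *
im=cv2.imread('pics/top0.png')[155:250,200:345]
cv2.imwrite('pics/topz.png',cv2.resize(im,None,fx=5.5,fy=5.5,interpolation=cv2.INTER_CUBIC))
E
```

```text
(no output)
```

View pics/topz.png

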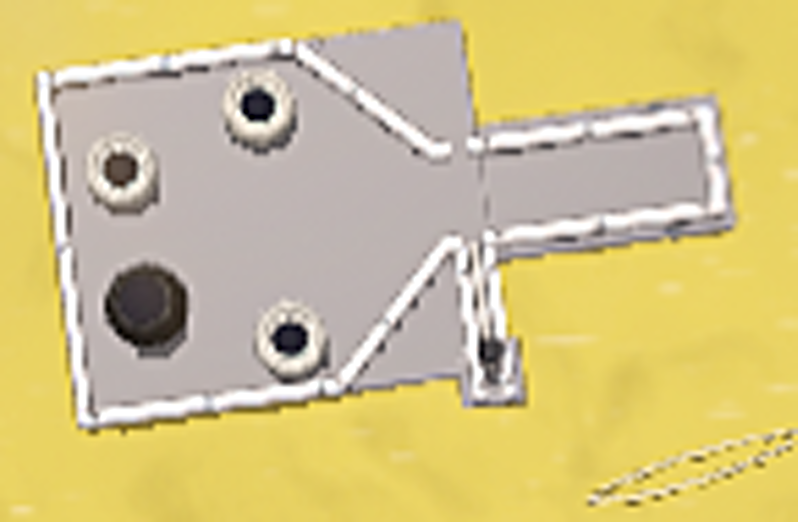

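```bash
cat >> h.py <<'E'
def tw(pose,p):
    x,y,a=pose; c,s=np.cos(a),np.sin(a); p=np.asarray(p,float)
    return np.array([x+c*p[0]-s*p[1],y+s*p[0]+c*p[1],p[2]])
def wt(pose,P):
    x,y,a=pose; c,s=np.cos(a),np.sin(a); d=np.array(P[:2])-[x,y]
    return np.array([c*d[0]+s*d[1],-s*d[0]+c*d[1]])
E
python3 - <<'E'
from h import *
from scipy.optimize import least_squares
c=cam('top')
z=lambda x,y:np.array([(x+.5)/5.5-.5+200,(y+.5)/5.5-.5+155])
F=[((-.187,.0795,.014),(48,80)),((-.187,-.0795,.014),(88,416)),((.116,.022,.014),(707,116)),((.116,-.022,.014),(718,210)),((-.071,.0795,.014),(288,47)),((-.071,-.0795,.014),(335,387))]
r=lambda p:np.concatenate([w2pix(c,tw(p,q))-z(*u) for q,u in F])
s=least_squares(r,[.48,-.1,-1.5]);p=s.x;print(p,np.round(s.fun,2))
for n,u,h in[('A',(258,104),.026),('B',(121,168),.026),('C',(291,338),.026),('L',(143,300),.041),('knob',(491,347),.038)]:
    P=pix2w(c,*z(*u),h);print(n,np.round(P,4),np.round(wt(p,P),4))
for q in[(-.128,0,.006),(0,0,.006),(.113,0,.006)]:print(tw(p,q))
E
```

```text
[ 0.58995249 -0.19851283 -1.46962038] [-0.78 -0.27 -0.62  0.55 -0.    0.01  0.57 -0.09  0.6  -0.15  0.23 -0.09]
A [ 0.6333 -0.1039  0.026 ] [-0.0898  0.0527]
B [ 0.6056 -0.0405  0.026 ] [-0.1557  0.0315]
C [ 0.5257 -0.1159  0.026 ] [-0.0887 -0.0555]
L [ 0.5437 -0.0502  0.041 ] [-0.1522 -0.031 ]
knob [ 0.5184 -0.2054  0.038 ] [-0.0004 -0.0719]
[ 0.57702406 -0.07116742  0.006     ]
[ 0.58995249 -0.19851283  0.006     ]
[ 0.60136588 -0.31093496  0.006     ]
```

```bash
cat >> h.py <<'E'
POSE=(0.58995,-0.19851,-1.46962)
def to(tx,ty,z,push_deg,cur=None,verbose=True):
    """deltas in present tool axes to bring TCP to tray (mm) with push dir (tray deg) along tool -x"""
    o=ctrl.get_obs(); R=np.array(o['tcp_rot']); h=np.arctan2(R[1,0],R[0,0])
    goal=tw(POSE,(tx/1000,ty/1000,z/1000)); hd=POSE[2]+np.radians(push_deg)+np.pi
    d=R.T@(goal-np.array(o['tool_pos'])); rz=-((hd-h+np.pi)%(2*np.pi)-np.pi)
    t=wt(POSE,o['tool_pos'])*1000
    print('t',round(o['time_s'],2),'tray',np.round(t,1),'z',round(o['tool_pos'][2]*1000,1),'pushdir',round(np.degrees(h-POSE[2]-np.pi)%360,1),'F',np.round(o['force'],1),'w',round(o['width'],4))
    print(' need rz %.3f  d(mm) %s'%(rz,np.round(d*1000,1)))
E
python3 -c "
from h import *
to(-116,72,110,-37)
to(-116,72,42,-37)"
```

```text
t 0.15 tray [ 243.5 -409.4] z 255.7 pushdir 287.5 F [-0.1 -0.6 -0.1] w 0.0856
 need rz -0.620  d(mm) [ 567.1 -198.4  145.9]
t 0.15 tray [ 243.5 -409.4] z 255.7 pushdir 287.5 F [-0.1 -0.6 -0.1] w 0.0856
 need rz -0.620  d(mm) [ 567.1 -198.4  213.9]
```

The manual's scale: shifts go in shares of 62.5 mm and turns go in units of 0.2 rad. Converting my numbers, 0.0567 m is 0.9072, -0.0198 m is -0.3168.

```bash
echo '[[[0,0,0],[0.9072,-0.3168,0],0.016],[[0,0,0],[0.9072,-0.3168,0],0.016],[[0,0,0],[0.9072,-0.3168,0],0.016],[[0,0,0],[0.9072,-0.3168,0],0.016],[[0,0,0],[0.9072,-0.3168,0],0.016]]' > next.json && python3 steer.py next.json 20
echo '[[[0,0,0],[0.9072,-0.3168,0],0.016],[[0,0,0],[0.9072,-0.3168,0],0.016],[[0,0,0],[0.9072,-0.3168,0],0.016],[[0,0,0],[0.9072,-0.3168,0],0.016],[[0,0,0],[0.9072,-0.3168,0],0.016]]' > next.json && python3 steer.py next.json
echo '[[[0,0,-0.775],[0,0,0.64],0.016],[[0,0,-0.775],[0,0,0.64],0.016],[[0,0,-0.775],[0,0,0.64],0.016],[[0,0,-0.775],[0,0,0.32],0.016],[[0,0,0],[0,0,0],0.016]]' > next.json && python3 steer.py next.json
python3 - <<'E'
from h import *
to(-116,72,42,-37)
for n in('scene','wrist'): c=cam(n); save(c,n+'1.png')
a=cv2.imread('pics/scene1.png')[100:300,130:400];b=cv2.imread('pics/wrist1.png')
cv2.imwrite('pics/m1.png',np.hstack([cv2.resize(a,(518,384)),b[:,120:400]]))
E
```

```text
time_s: 0.78
tool_pos: [0.4298, -0.2779, 0.2562]
tcp_rot: [[0.919, 0.395, -0.0], [0.395, -0.919, -0.0], [-0.0, 0.0, -1.0]]
force: [-0.4, -0.9, 0.2]
width: 0.0161
grasp_force: 0.0
time_s: 1.4
tool_pos: [0.6512, -0.0751, 0.2559]
tcp_rot: [[0.919, 0.395, -0.0], [0.395, -0.919, -0.0], [-0.0, 0.0, -1.0]]
force: [1.4, -0.8, 0.4]
width: 0.016
grasp_force: 0.0
time_s: 2.02
tool_pos: [0.6489, -0.0764, 0.1137]
tcp_rot: [[0.52, 0.854, -0.005], [0.854, -0.52, 0.001], [-0.002, -0.005, -1.0]]
force: [0.4, -0.3, -0.2]
width: 0.0161
grasp_force: 0.0
t 2.02 tray [-115.5   71. ] z 113.7 pushdir 322.9 F [ 0.4 -0.3 -0.2] w 0.0161
 need rz -0.002  d(mm) [ 1.2  0.9 71.7]
```

View pics/m1.png

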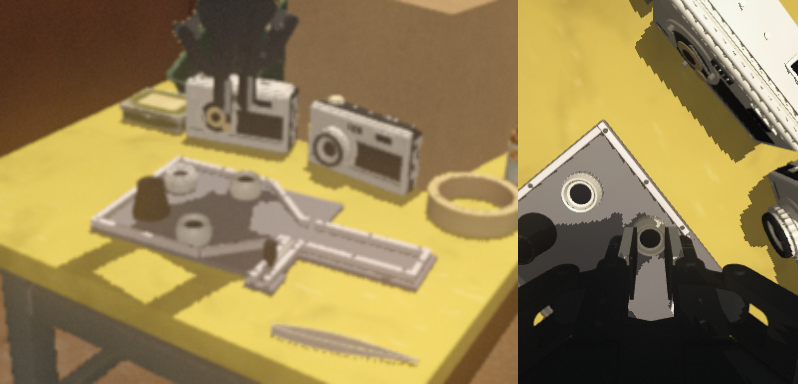

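The scene view shows the fingers above the far rail of the pan. The wrist view shows the fingertips around (640–690, 230–300) with cell A in line beyond them at (650,237), and B at (580,195). Next I'll check the tip length and cell positions through the calibration.

```bash
python3 - <<'E'
from h import *
c=cam('wrist');o=ctrl.get_obs();R=np.array(o['tcp_rot']);t=np.array(o['tool_pos'])
im=c['image'][:,:,::-1].copy()
T=np.array(c['world_to_cam']);print('cam in tool',R.T@(-T[:3,:3].T@T[:3,3]-t))
for q in[(x,y,.025) for x in(-.011,.011) for y in(-.008,.008)]:
    p=w2pix(c,t+R@np.array(q));print(q,np.round(p));cv2.circle(im,tuple(int(v) for v in p),2,(0,0,255),-1)
for n,q in dict(A=(-.0898,.0527,.026),B=(-.1557,.0315,.026)).items():
    for k in range(24):
        p=w2pix(c,tw(POSE,(q[0]+.017*np.cos(k*np.pi/12),q[1]+.017*np.sin(k*np.pi/12),.026)));cv2.circle(im,tuple(int(v) for v in p),1,(0,255,0),-1)
for y in np.arange(-.0795,.08,.01): p=w2pix(c,tw(POSE,(-.187,y,.014)));cv2.circle(im,tuple(int(v) for v in p),1,(255,0,0),-1)
for x in np.arange(-.187,-.07,.01): p=w2pix(c,tw(POSE,(x,.0795,.014)));cv2.circle(im,tuple(int(v) for v in p),1,(255,0,0),-1)
cv2.imwrite('pics/w2.png',cv2.resize(im[100:384,120:420],None,fx=2,fy=2))
E
```

```text
cam in tool [ 0.06938361 -0.0017374  -0.11684341]
(-0.011, -0.008, 0.025) [242. 259.]
(-0.011, 0.008, 0.025) [269. 259.]
(0.011, -0.008, 0.025) [242. 224.]
(0.011, 0.008, 0.025) [270. 224.]
```

View pics/w2.png

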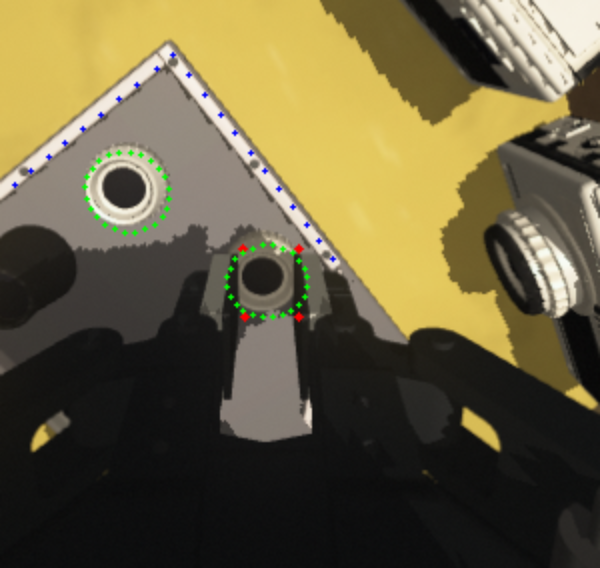

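The fingertips and cells agree with the model to about 2 mm, so I'll descend and push cell A to the funnel mouth.

```bash
echo '[[[0,0,0],[0.016,0.016,0.48],0.016],[[0,0,0],[0,0,0.48],0.016],[[0,0,0],[0,0,0.184],0.016],[[0,0,0],[-0.128,0,0],0.016],[[0,0,0],[-0.192,0,0],0.016]]' > next.json && python3 steer.py next.json
python3 -c "
from h import *
to(-43,15.6,42,-37)"
```

```text
time_s: 2.8
tool_pos: [0.6417, -0.0941, 0.0468]
tcp_rot: [[0.518, 0.855, 0.003], [0.855, -0.518, -0.001], [0.001, 0.003, -1.0]]
force: [0.1, -0.0, -0.2]
width: 0.0164
grasp_force: 0.1
t 2.8 tray [-98.6  62.1] z 46.8 pushdir 323.0 F [ 0.1 -0.  -0.2] w 0.0164
 need rz -0.000  d(mm) [-72.4  -3.6   4.7]
```

Converted, -0.012 m is -0.192, -0.008 m is -0.128.

```bash
echo '[[[0,0,0],[-0.192,-0.0112,0],0.016],[[0,0,0],[-0.192,-0.0112,0],0.016],[[0,0,0],[-0.192,-0.0112,0],0.016],[[0,0,0],[-0.192,-0.0112,0],0.016],[[0,0,0],[-0.128,0,0],0.016]]' > next.json && python3 steer.py next.json
python3 -c "
from h import *
to(-43,15.6,42,-37)"
```

```text
time_s: 3.42
tool_pos: [0.6092, -0.1406, 0.0448]
tcp_rot: [[0.519, 0.855, -0.0], [0.855, -0.519, -0.0], [-0.0, -0.0, -1.0]]
force: [0.2, 0.1, -0.5]
width: 0.0158
grasp_force: 0.1
t 3.42 tray [-55.7  25. ] z 44.8 pushdir 323.0 F [ 0.2  0.1 -0.5] w 0.0158
 need rz -0.001  d(mm) [-15.8   0.2   2.8]
```

```bash
echo '[[[0,0,0],[-0.16,0,0.032],0.016],[[0,0,0],[-0.096,0,0],0.016],[[0,0,0],[0,0,0],0.016]]' > next.json && python3 steer.py next.json
python3 - <<'E'
from h import *
to(-55,0,42,0)
c=cam('top');save(c,'t3.png')
im=c['image'][155:250,200:345,::-1]
im=cv2.resize(im,None,fx=5.5,fy=5.5,interpolation=cv2.INTER_CUBIC)
c=cam('wrist')['image'][:,:,::-1]
cv2.imwrite('pics/m3.png',np.hstack([im[:,:500],c[0:384,106:406].copy() if 0 else cv2.resize(c[:,100:400],(300,522))]))
E
```

```text
time_s: 3.8
tool_pos: [0.6012, -0.1539, 0.0427]
tcp_rot: [[0.519, 0.855, -0.0], [0.855, -0.519, -0.0], [-0.0, -0.0, -1.0]]
force: [-0.8, -1.3, 0.4]
width: 0.0163
grasp_force: 0.0
t 3.8 tray [-43.3  15.7] z 42.7 pushdir 322.9 F [-0.8 -1.3  0.4] w 0.0163
 need rz -0.647  d(mm) [ -0.1 -19.6   0.7]
```

View pics/m3.png

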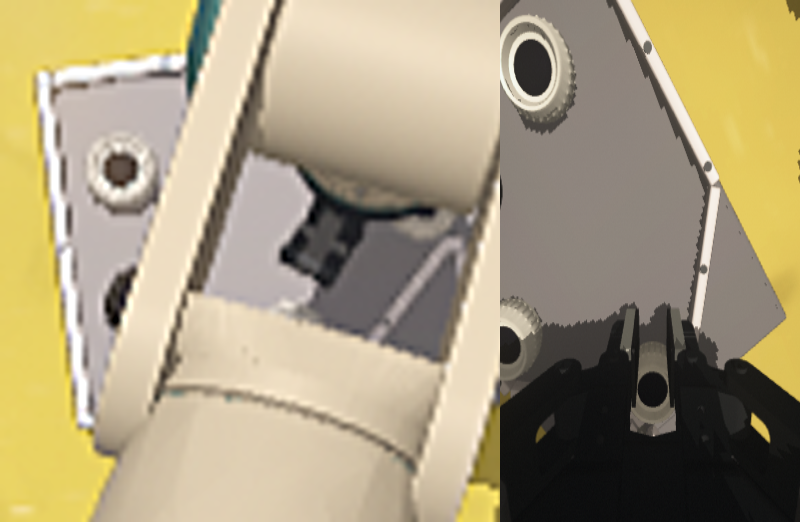

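The wrist view shows cell A centred beyond the fingers at (652,390), at the funnel throat. B is at (535,68). I'll back off and turn to face the slot.

Converted, 0.022 m is 0.352, -0.012 m is -0.192, -0.165 rad is -0.825.

```bash
echo '[[[0,0,0],[0.352,0,0],0.016],[[0,0,-0.8],[0,-0.192,0],0.016],[[0,0,-0.8],[0,-0.176,0],0.016],[[0,0,-0.8],[0,-0.128,0],0.016],[[0,0,-0.825],[0,0,0],0.016]]' > next.json && python3 steer.py next.json
echo '[[[0,0,0],[0,0,0],0.016]]' > next.json && python3 steer.py next.json >/dev/null
python3 -c "
from h import *
to(-64,0,42,0);to(34,0,42,0)"
```

```text
time_s: 4.53
tool_pos: [0.5848, -0.1209, 0.0429]
tcp_rot: [[-0.107, 0.994, 0.0], [0.994, 0.107, 0.0], [0.0, 0.0, -1.0]]
force: [-0.1, 0.5, -0.0]
width: 0.0164
grasp_force: 0.0
t 4.65 tray [-77.2   3. ] z 42.9 pushdir 359.9 F [-0.1 -0.5 -0.8] w 0.0158
 need rz -0.001  d(mm) [-13.3  -3.    0.9]
t 4.65 tray [-77.2   3. ] z 42.9 pushdir 359.9 F [-0.1 -0.5 -0.8] w 0.0158
 need rz -0.001  d(mm) [-111.3   -2.8    0.9]
```

```bash
echo '[[[0,0,0],[-0.192,-0.048,0.016],0.016],[[0,0,0],[-0.192,0,0],0.016],[[0,0,0],[-0.16,0,0],0.016],[[0,0,0],[-0.16,0,0],0.016],[[0,0,0],[-0.16,0,0],0.016]]' > next.json && python3 steer.py next.json
echo '[[[0,0,0],[-0.16,0,0],0.016],[[0,0,0],[-0.16,0,0],0.016],[[0,0,0],[-0.112,0,0],0.016],[[0,0,0],[0,0,0],0.016],[[0,0,0],[0,0,0],0.016]]' > next.json && python3 steer.py next.json
python3 -c "
from h import *
to(2,0,42,0)
c=cam('wrist');save(c,'w4.png');d=cam('scene');save(d,'s4.png')
b=cv2.imread('pics/s4.png')[120:290,150:380]
cv2.imwrite('pics/m4.png',np.hstack([cv2.imread('pics/w4.png')[:,120:400],cv2.resize(b,(519,384))]))"
```

```text
time_s: 5.28
tool_pos: [0.587, -0.1775, 0.0418]
tcp_rot: [[-0.099, 0.995, 0.0], [0.995, 0.099, -0.0], [-0.0, 0.0, -1.0]]
force: [-0.1, 0.1, -0.1]
width: 0.0157
grasp_force: 0.1
time_s: 5.9
tool_pos: [0.5896, -0.2032, 0.0418]
tcp_rot: [[-0.1, 0.995, -0.0], [0.995, 0.1, 0.0], [0.0, -0.0, -1.0]]
force: [-0.3, 0.3, -0.7]
width: 0.016
grasp_force: 0.0
t 5.9 tray [ 4.7 -0.8] z 41.8 pushdir 359.9 F [-0.3  0.3 -0.7] w 0.016
 need rz -0.001  d(mm) [ 2.7  0.8 -0.2]
```

View pics/m4.png

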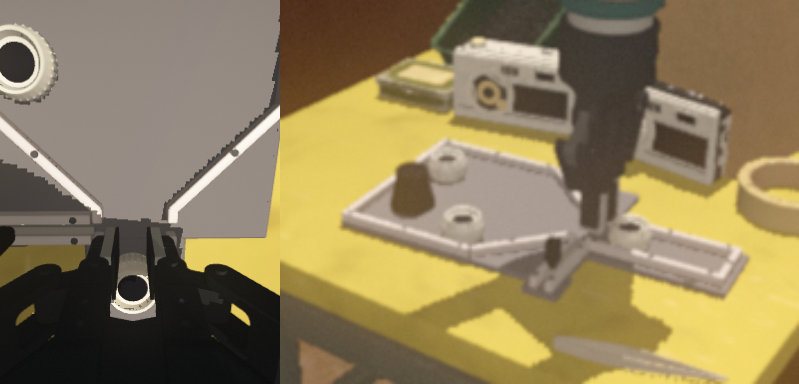

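The wrist view shows cell A in the slot at (132,290), and the scene view shows it past the gate at (630,232). The fingers are centred on the gate. Next is cell C.

Converted, -0.035 m is -0.56, 0.008 m is 0.128.

```bash
echo '[[[0,0,0],[0.128,0,-0.08],0.016],[[0,0,0],[0,0,-0.56],0.016],[[0,0,0],[0,0,0],0.016]]' > next.json && python3 steer.py next.json >/dev/null
python3 -c "
from h import *
to(-114,-76.6,82,39.8)"
```

```text
t 6.38 tray [-2.9  1. ] z 85.7 pushdir 360.0 F [-0.1 -0.1 -0.6] w 0.0161
 need rz -0.695  d(mm) [111.  -77.7   2.9]
```

Converted, 0.037 m is 0.592, -0.026 m is -0.416, -0.174 rad is -0.87.

```bash
echo '[[[0,0,0],[0.592,-0.416,0],0.016],[[0,0,0],[0.592,-0.416,0],0.016],[[0,0,0],[0.592,-0.416,0],0.016],[[0,0,-0.87],[0,0,0],0.016],[[0,0,-0.87],[0,0,0],0.016]]' > next.json && python3 steer.py next.json >/dev/null
echo '[[[0,0,-0.87],[0,0,0],0.016],[[0,0,-0.87],[0,0,0],0.016],[[0,0,0],[0,0,0],0.016]]' > next.json && python3 steer.py next.json >/dev/null
python3 -c "
from h import *
to(-114,-76.6,42,39.8)
c=cam('wrist');im=c['image'][:,:,::-1].copy()
for q in[(-.0887,-.0555),(-.152,-.031)]:
    r=.017 if q[0]>-.1 else .0195; h=.026 if q[0]>-.1 else .006
    for k in range(24):
        p=w2pix(c,tw(POSE,(q[0]+r*np.cos(k*np.pi/12),q[1]+r*np.sin(k*np.pi/12),h)));cv2.circle(im,tuple(int(v) for v in p),1,(0,255,0),-1)
cv2.imwrite('pics/w5.png',im)"
```

```text
t 7.38 tray [-114.6  -79. ] z 81.3 pushdir 39.7 F [-0.2  0.8 -0. ] w 0.0157
 need rz -0.001  d(mm) [-2.   1.5 39.3]
```

View pics/w5.png

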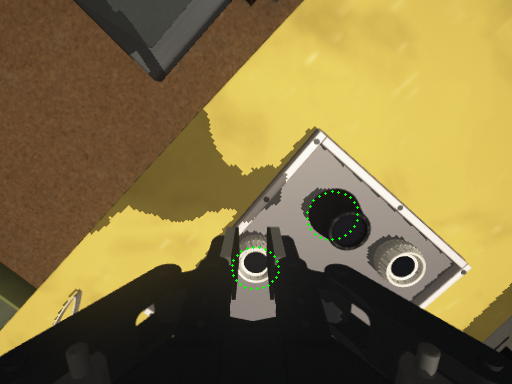

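Cell C at (256,263) is in line ahead of the fingers, and the loupe at (335,215) is clear, so I'll descend and push.

Converted, 0.025 m is 0.4, 0.014 m is 0.224.

```bash
echo '[[[0,0,0],[0,0.024,0.4],0.016],[[0,0,0],[0,0,0.224],0.016],[[0,0,0],[0,0,0],0.016],[[0,0,0],[-0.128,0,0],0.016],[[0,0,0],[-0.16,0,0],0.016]]' > next.json && python3 steer.py next.json
echo '[[[0,0,0],[-0.192,0,0],0.016],[[0,0,0],[-0.192,0,0],0.016],[[0,0,0],[-0.192,0,0],0.016],[[0,0,0],[-0.192,0,0],0.016],[[0,0,0],[-0.192,0,0],0.016]]' > next.json && python3 steer.py next.json >/dev/null
python3 -c "
from h import *
to(-42,-16.6,42,39.8)"
```

```text
time_s: 8.05
tool_pos: [0.5151, -0.105, 0.0438]
tcp_rot: [[-0.714, 0.7, 0.002], [0.7, 0.714, -0.001], [-0.002, 0.001, -1.0]]
force: [0.7, -0.9, -0.1]
width: 0.0162
grasp_force: 0.0
t 8.68 tray [-54.6 -27.1] z 42.7 pushdir 39.8 F [-0.1  0.8  0.8] w 0.0162
 need rz 0.000  d(mm) [-16.4   0.    0.7]
```

Converted, -0.01 m is -0.16, -0.005 m is -0.08.

```bash
echo '[[[0,0,0],[-0.16,0,0.008],0.016],[[0,0,0],[-0.08,0,0],0.016],[[0,0,0],[0,0,0],0.016]]' > next.json && python3 steer.py next.json
echo '[[[0,0,0],[0.352,0,0],0.016],[[0,0,0.87],[0,0.128,0],0.016],[[0,0,0.87],[0,0.128,0],0.016],[[0,0,0.87],[0,0.128,0],0.016],[[0,0,0.87],[0,0.064,0],0.016]]' > next.json && python3 steer.py next.json>/dev/null
echo '[[[0,0,0],[0,0,0],0.016]]' > next.json && python3 steer.py next.json >/dev/null
python3 -c "
from h import *
to(-64,0,42,0)
c=cam('wrist');im=c['image'][:,:,::-1].copy()
for k in range(24):
        p=w2pix(c,tw(POSE,(-.022+.017*np.cos(k*np.pi/12),.017*np.sin(k*np.pi/12),.026)));cv2.circle(im,tuple(int(v) for v in p),1,(0,255,0),-1)
cv2.imwrite('pics/w6.png',im)"
```

```text
time_s: 9.05
tool_pos: [0.5677, -0.157, 0.0422]
tcp_rot: [[-0.714, 0.7, -0.0], [0.7, 0.714, 0.0], [0.0, -0.0, -1.0]]
force: [-0.3, 1.0, 0.5]
width: 0.0159
grasp_force: 0.0
t 9.8 tray [-73.5  -7.5] z 42.3 pushdir 0.1 F [-0.   0.5 -0.5] w 0.016
 need rz 0.001  d(mm) [-9.5  7.5  0.3]
```

View pics/w6.png

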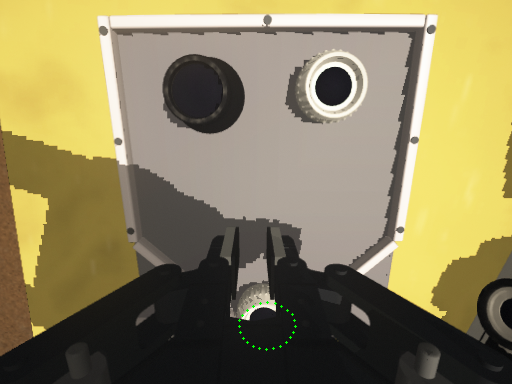

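Cell C is at about (262,300), in the throat and close to where I predicted. I'll centre on it and push straight.

Converted, -0.01 m is -0.16, 0.0075 m is 0.12.

```bash
echo '[[[0,0,0],[-0.08,0.12,0],0.016],[[0,0,0],[-0.16,0,0],0.016],[[0,0,0],[-0.16,0,0],0.016],[[0,0,0],[-0.16,0,0],0.016],[[0,0,0],[-0.16,0,0],0.016]]' > next.json && python3 steer.py next.json>/dev/null
echo '[[[0,0,0],[-0.16,0,0],0.016],[[0,0,0],[-0.16,0,0],0.016],[[0,0,0],[-0.16,0,0],0.016],[[0,0,0],[-0.032,0,0],0.016],[[0,0,0],[0,0,0],0.016]]' > next.json && python3 steer.py next.json
echo '[[[0,0,0],[0,0,0],0.016]]' > next.json && python3 steer.py next.json >/dev/null
python3 -c "
from h import *
to(2,0,42,0)
c=cam('wrist');save(c,'w7.png');d=cam('scene');save(d,'s7.png')
b=cv2.imread('pics/s7.png')[120:290,150:380]
cv2.imwrite('pics/m7.png',np.hstack([cv2.imread('pics/w7.png')[:,120:400],cv2.resize(b,(519,384))]))"
```

```text
time_s: 11.1
tool_pos: [0.5902, -0.2025, 0.0423]
tcp_rot: [[-0.1, 0.995, -0.0], [0.995, 0.1, -0.0], [-0.0, -0.0, -1.0]]
force: [1.0, 0.8, 0.3]
width: 0.0159
grasp_force: 0.0
t 11.22 tray [ 3.6 -0.1] z 42.3 pushdir 360.0 F [ 0.4 -0.2 -0.2] w 0.0162
 need rz -0.001  d(mm) [1.6 0.1 0.3]
```

View pics/m7.png

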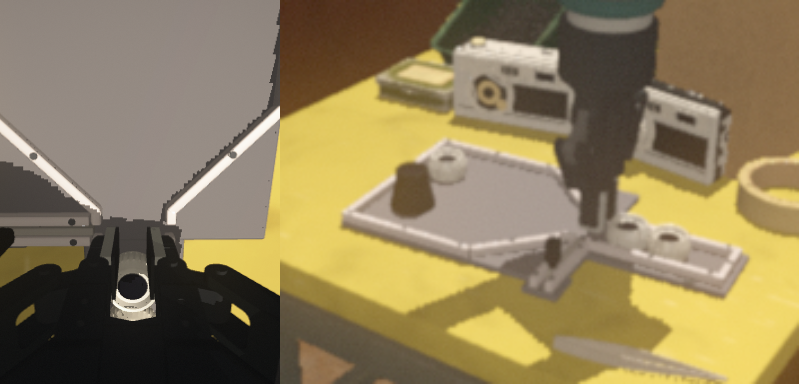

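Both cells stand in the slot in the scene view, at (630,232) and (668,240). Now cell B.

```bash
echo '[[[0,0,0],[0.128,0,-0.08],0.016],[[0,0,0],[0,0,-0.56],0.016],[[0,0,0],[0.48,0.096,-0.032],0.016],[[0,0,0.55],[0.848,0.176,0],0.016],[[0,0,0.6],[0.848,0.112,0],0.016]]' > next.json && python3 steer.py next.json >/dev/null
echo '[[[0,0,0],[0,0,0],0.016],[[0,0,0],[0,0,0],0.016]]' > next.json && python3 steer.py next.json >/dev/null
python3 - <<'E'
from h import *
to(-188,39,42,-13.3)
c=cam('wrist')
# B from w6: dark glass blob, z .026
g=cv2.cvtColor(c['image'],cv2.COLOR_RGB2GRAY); save(c,'w8.png')
n,l,s,ct=cv2.connectedComponentsWithStats((g<45).astype('uint8'))
for i in range(1,n):
    if 150<s[i,4]<4000: print(s[i],np.round(wt(POSE,pix2w(c,*ct[i],.024))*1000,1))
E
```

```text
t 12.2 tray [-139.    29.8] z 84.6 pushdir 346.8 F [ 0.4  0.2 -1. ] w 0.016
 need rz 0.003  d(mm) [49.8 -2.2 42.6]
[410   0  14  27 285] [-244.4  150.9]
[424  76  44  62 842] [-188.2  166.7]
[435  97  15  22 255] [-186.3  163.4]
[478 127  18  35 389] [-156.6  191.8]
[ 436  142   46   91 2563] [-132.   172.9]
[  0 183  23  40 622] [-190.9 -136.4]
[237 182  24  23 432] [-159.1   30. ]
[ 134  187   62   60 2653] [-156.   -31.7]
[484 190  17  35 423] [-110.2  195.6]
[476 243  36  28 398] [-70.2 200.3]
[441 248  71  52 573] [-59.3 186.2]
```

```bash
echo '[[[0,0,0],[0.48,-0.032,0],0.016],[[0,0,0],[0.352,0,0],0.016],[[0,0,0],[0,0,0],0.016],[[0,0,0],[0,0,0.4],0.016],[[0,0,0],[0,0,0.272],0.016]]' > next.json && python3 steer.py next.json
echo '[[[0,0,0],[0,0,0],0.016]]' > next.json && python3 steer.py next.json >/dev/null
python3 -c "
from h import *
to(-47.3,6,42,-13.3)"
```

```text
time_s: 12.88
tool_pos: [0.6099, -0.0063, 0.0411]
tcp_rot: [[0.13, 0.991, -0.001], [0.991, -0.13, -0.0], [-0.0, -0.001, -1.0]]
force: [0.3, -0.3, 0.1]
width: 0.0164
grasp_force: 0.0
t 13.0 tray [-189.5   39.2] z 41.2 pushdir 346.7 F [ 0.1 -0.6  1.1] w 0.0158
 need rz 0.000  d(mm) [-146.     0.3   -0.8]
```

Converted, -0.012 m is -0.192, -0.01 m is -0.16.

```bash
echo '[[[0,0,0],[-0.128,0,-0.0128],0.016],[[0,0,0],[-0.16,0,0],0.016],[[0,0,0],[-0.192,0,0],0.016],[[0,0,0],[-0.192,0,0],0.016],[[0,0,0],[-0.192,0,0],0.016]]' > next.json && python3 steer.py next.json>/dev/null
echo '[[[0,0,0],[-0.192,0,0],0.016],[[0,0,0],[-0.192,0,0],0.016],[[0,0,0],[-0.192,0,0],0.016],[[0,0,0],[-0.192,0,0],0.016],[[0,0,0],[-0.192,0,0],0.016]]' > next.json && python3 steer.py next.json>/dev/null
echo '[[[0,0,0],[-0.192,0,0],0.016],[[0,0,0],[-0.192,0,0],0.016],[[0,0,0],[-0.128,0,0],0.016],[[0,0,0],[0,0,0],0.016]]' > next.json && python3 steer.py next.json
python3 -c "
from h import *
to(-47.3,6,42,-13.3)
c=cam('wrist');save(c,'w9.png')
g=cv2.cvtColor(c['image'],cv2.COLOR_RGB2GRAY)
n,l,s,ct=cv2.connectedComponentsWithStats((g<45).astype('uint8'))
for i in range(1,n):
    if 100<s[i,4]<5000: print(s[i],np.round(wt(POSE,pix2w(c,*ct[i],.024))*1000,1))
"
```

```text
time_s: 14.75
tool_pos: [0.5913, -0.1508, 0.0431]
tcp_rot: [[0.13, 0.991, -0.0], [0.991, -0.13, -0.0], [-0.0, 0.0, -1.0]]
force: [0.4, -0.3, -0.5]
width: 0.0162
grasp_force: 0.0
t 14.75 tray [-47.4   6.2] z 43.1 pushdir 346.7 F [ 0.4 -0.3 -0.5] w 0.0162
 need rz 0.000  d(mm) [-0.1 -0.2  1.1]
[ 476  182   36  173 3070] [  5.1 140.1]
[501 203  11  31 240] [-32.4 145.1]
[238 274  29  25 573] [-23.5  -1.3]
```

Converted, 0.02 m is 0.32, -0.004 m is -0.064, -0.116 rad is -0.58.

```bash
echo '[[[0,0,0],[0.32,-0.064,0],0.016],[[0,0,-0.58],[0,-0.064,0.016],0.016],[[0,0,-0.58],[0,-0.032,0],0.016],[[0,0,0],[0,0,0],0.016]]' > next.json && python3 steer.py next.json>/dev/null
python3 -c "
from h import *
to(-64,0,42,0);to(-1,0,42,0)"
```

```text
t 15.3 tray [-71.    1.2] z 42.1 pushdir 0.1 F [ 1.1 -0.9  0.1] w 0.0161
 need rz 0.001  d(mm) [-7.  -1.2  0.1]
t 15.3 tray [-71.    1.2] z 42.1 pushdir 0.1 F [ 1.1 -0.9  0.1] w 0.0161
 need rz 0.001  d(mm) [-70.   -1.3   0.1]
```

Converted, -0.01 m is -0.16, -0.008 m is -0.128.

```bash
echo '[[[0,0,0],[-0.128,-0.0192,0],0.016],[[0,0,0],[-0.16,0,0],0.016],[[0,0,0],[-0.16,0,0],0.016],[[0,0,0],[-0.16,0,0],0.016],[[0,0,0],[-0.16,0,0],0.016]]' > next.json && python3 steer.py next.json>/dev/null
echo '[[[0,0,0],[-0.128,0,0],0.016],[[0,0,0],[-0.112,0,0],0.016],[[0,0,0],[-0.064,0,0],0.016],[[0,0,0],[0,0,0],0.016],[[0,0,0],[0,0,0],0.016]]' > next.json && python3 steer.py next.json
python3 - <<'E'
from h import *
to(-1,0,42,0)
for nm in('wrist','scene'):
    c=cam(nm);save(c,nm+'10.png')
    g=cv2.cvtColor(c['image'],cv2.COLOR_RGB2GRAY)
    for th in(45,70):
      n,l,s,ct=cv2.connectedComponentsWithStats((g<th).astype('uint8'))
      for i in range(1,n):
        w=wt(POSE,pix2w(c,*ct[i],.024))*1000
        if 12<s[i,4]<5000 and abs(w[1])<15: print(nm,th,s[i],np.round(w,1))
E
```

```text
time_s: 16.55
tool_pos: [0.5897, -0.1959, 0.0421]
tcp_rot: [[-0.102, 0.995, 0.0], [0.995, 0.102, -0.0], [-0.0, 0.0, -1.0]]
force: [-0.3, -0.6, -0.1]
width: 0.0161
grasp_force: 0.0
t 16.55 tray [-2.6  0. ] z 42.1 pushdir 0.1 F [-0.3 -0.6 -0.1] w 0.0161
 need rz 0.001  d(mm) [-1.6 -0.   0.1]
wrist 45 [238 274  29  26 571] [21.7 -1.7]
wrist 70 [238 274  29  26 587] [21.7 -1.6]
```

```bash
echo '[[[0,0,0],[-0.032,0,0],0.016],[[0,0,0],[0,0,0],0.016],[[0,0,0],[0,0,0],0.016]]' > next.json && python3 steer.py next.json
echo '[[[0,0,0],[0.16,0,0],0.016],[[0,0,0],[0.08,0,-0.56],0.016],[[0,0,0],[0.32,-0.48,-0.32],0.0],[[0,0,0],[0,-0.8,0],0],[[0,0,0],[0,-0.8,0],0]]' > next.json && python3 steer.py next.json>/dev/null
echo '[[[0,0,0],[0,0,0],0],[[0,0,0],[0,0,0],0]]' > next.json && python3 steer.py next.json
python3 - <<'E'
from h import *
to(0,-115,52,90)
for nm in('wrist','scene','top'):
    c=cam(nm);save(c,nm+'11.png')
    g=cv2.cvtColor(c['image'],cv2.COLOR_RGB2GRAY)
    for th in(50,80):
      n,l,s,ct=cv2.connectedComponentsWithStats((g<th).astype('uint8'))
      for i in range(1,n):
        w=wt(POSE,pix2w(c,*ct[i],.024))*1000
        if 6<s[i,4]<3000 and abs(w[1])<20 and abs(w[0])<130: print(nm,th,s[i],np.round(w,1))
E
```

```text
time_s: 17.02
tool_pos: [0.5899, -0.198, 0.0421]
tcp_rot: [[-0.102, 0.995, 0.0], [0.995, 0.102, -0.0], [-0.0, 0.0, -1.0]]
force: [-0.9, -0.4, -1.1]
width: 0.016
grasp_force: 0.1
time_s: 17.9
tool_pos: [0.4576, -0.1763, 0.0978]
tcp_rot: [[-0.102, 0.995, 0.002], [0.995, 0.102, -0.001], [-0.001, 0.002, -1.0]]
force: [0.5, 0.2, 0.1]
width: -0.0001
grasp_force: 0.0
t 17.9 tray [ -35.4 -129.4] z 97.8 pushdir 0.1 F [0.5 0.2 0.1] w -0.0001
 need rz -1.570  d(mm) [-35.4  14.3  45.8]
wrist 50 [398 272  20  18 271] [23.  -3.1]
wrist 80 [444 206  12  10  18] [-38.1  19. ]
wrist 80 [433 217   9   8  16] [-30.   10.8]
wrist 80 [423 225   9  15  43] [-19.3   4.7]
wrist 80 [419 248   9  16  65] [-0.3  5.1]
wrist 80 [402 255   6   2   7] [-0.3 -9. ]
wrist 80 [398 272  20  18 284] [23.  -3.1]
top 50 [320 183   5   5  21] [95.1 -0.7]
top 50 [306 184   6   6  24] [60.2  0.1]
top 50 [292 186   6   5  24] [26.   0.2]
top 80 [320 183   5   5  22] [94.9 -0.9]
top 80 [306 184   6   6  26] [60.6 -0.1]
top 80 [292 186   6   6  26] [25.6 -0.1]
```

The top camera puts the cells at tray x = 26, 60 and 95 mm, y ≈ 0. Next is the knob, pushed with the side of the closed fingers.

The manual's scale: shifts go in shares of 62.5 mm and turns go in units of 0.2 rad. Converting my numbers, -0.0354 m is -0.5664, 0.026 m is 0.416.

```bash
echo '[[[0,0,0],[-0.5664,0.16,0],0],[[0,0,0],[0,0,0.416],0],[[0,0,0],[0,0,0.4],0],[[0,0,0],[0,0,0],0],[[0,0,0],[0,0.192,0],0]]' > next.json && python3 steer.py next.json
echo '[[[0,0,0],[0,0.16,0],0],[[0,0,0],[0,0.128,0],0],[[0,0,0],[0,0.128,0],0],[[0,0,0],[0,0.128,0],0],[[0,0,0],[0,0,0],0]]' > next.json && python3 steer.py next.json
python3 -c "
from h import *
to(0,-47,47,0)"
```

```text
time_s: 18.68
tool_pos: [0.4834, -0.2096, 0.0471]
tcp_rot: [[-0.102, 0.995, 0.001], [0.995, 0.102, -0.001], [-0.001, 0.001, -1.0]]
force: [-0.1, -0.4, 0.8]
width: 0.0001
grasp_force: 0.0
time_s: 19.3
tool_pos: [0.5169, -0.2059, 0.0461]
tcp_rot: [[-0.102, 0.995, 0.0], [0.995, 0.102, -0.0], [-0.0, 0.0, -1.0]]
force: [0.2, -1.2, 0.0]
width: -0.0001
grasp_force: 0.0
t 19.3 tray [ -0.1 -73.5] z 46.1 pushdir 0.1 F [ 0.2 -1.2  0. ] w -0.0001
 need rz 0.001  d(mm) [-0.1 26.5 -0.9]
```

```bash
echo '[[[0,0,0],[0,0.128,0],0],[[0,0,0],[0,0.128,0],0],[[0,0,0],[0,0.08,0],0],[[0,0,0],[0,0,0],0]]' > next.json && python3 steer.py next.json
echo '[[[0,0,0],[0,0.032,0],0],[[0,0,0],[0,0,0],0]]' > next.json && python3 steer.py next.json|grep -E 'tool_pos|force'
python3 -c "
from h import *
to(0,-46.5,47,0)
c=cam('wrist');save(c,'w12.png')
print(w2pix(c,tw(POSE,(0,-.026,.038))))"
```

```text
time_s: 19.8
tool_pos: [0.5377, -0.2038, 0.0461]
tcp_rot: [[-0.102, 0.995, 0.001], [0.995, 0.102, -0.0], [-0.0, 0.001, -1.0]]
force: [0.0, 0.9, 0.3]
width: -0.0
grasp_force: 0.0
tool_pos: [0.5393, -0.2037, 0.0462]
force: [0.0, 0.1, -0.5]
grasp_force: 0.1
t 20.05 tray [  0. -51.] z 46.2 pushdir 0.0 F [ 0.   0.1 -0.5] w 0.0002
 need rz 0.001  d(mm) [ 0.   4.5 -0.8]
[302.89303248 257.45065119]
```

Now small steps towards the stop, watching the force.

```bash
for i in 1; do echo '[[[0,0,0],[0,0.032,0],0],[[0,0,0],[0,0,0],0]]' > next.json && python3 steer.py next.json|grep -E 'tool_pos|force'
echo '[[[0,0,0],[0,0.024,0],0],[[0,0,0],[0,0,0],0]]' > next.json && python3 steer.py next.json|grep -E 'tool_pos|force'
echo '[[[0,0,0],[0,0.024,0],0],[[0,0,0],[0,0,0],0]]' > next.json && python3 steer.py next.json|grep -E 'tool_pos|force'; done
python3 - <<'E'
from h import *
c=cam('wrist');save(c,'w13.png')
o=ctrl.get_obs();R=np.array(o['tcp_rot']);t=np.array(o['tool_pos'])
p0=w2pix(c,tw(POSE,(0,-.026,.038)));print(p0)
g=cv2.cvtColor(c['image'],cv2.COLOR_RGB2GRAY)
y=int(p0[1])
for r in range(y-30,y+24,6): print(r,g[r,int(p0[0])-50:int(p0[0])+50:3])
E
```

```text
tool_pos: [0.5413, -0.2034, 0.0461]
force: [-0.7, -0.2, 0.0]
grasp_force: 0.2
tool_pos: [0.5428, -0.2033, 0.0461]
force: [-1.1, -0.4, 0.1]
grasp_force: 0.2
tool_pos: [0.5443, -0.2031, 0.0461]
force: [0.1, -0.7, 0.3]
grasp_force: 0.2
[293.17299893 257.54246624]
227 [ 86  89  87  62  63  89  88  93  71  50 112 116 166 166 151  81 225 223
 132  71  70  69  67  68  91  91  90  85  81  72  71  71  66  67]
233 [ 72  74  78  30  35  82  83  82  65  65  88  92  62  29  29  28  28  61
  92  92 200 200 200 200 201 200 201 201 201 201 202 201 202 202]
239 [ 73  73  56  27  30  75  81  81  28  28  30  29  26  26  27  27  28  28
  52 132 133 135 135 136 135 135 136 135 136 136 136 137 136 137]
245 [ 71  73  55  25  27  71  72  73  34  31  29  28  26  24  26  29  28  27
  27  95 137 137 137 137  63  63 138  81  81  80  95 138 137 138]
251 [ 71  71  43  21  25  71  73  72  43  28  27  28  26  25  24  27  26  26
  27  26  63  62  87  84  88  93 118 100  96  95 122 106 108 137]
257 [ 90  90  38  25  26  90  91  58  32  23  27  25  25  23  24  23  24  25
  24  28  82  85  91 115 168 149 168 165 175 174 183 186 188 206]
263 [ 22  23  38  24  26  21  21  21  24  25  24  25  25  24  25  34  23  59
  60  79  88 100 106 143 117 129 156 173 188 196 201 205 197 192]
269 [ 20  20  21  23  23  20  20  22  21  22  22  22  22  23  23  27  98 234
  66  84  97  25  26  26  26  26  24  26  27  28  32 138 235 164]
275 [21 20 19 23 22 20 20 20 21 21 19 20 20 20 23 21 22 24 23 22 23 24 25 25
 24 27 32 28 26 26 26 27 27 26]
```

Converted, 0.0015 m is 0.024.

```bash
echo '[[[0,0,0],[0,0.024,0],0],[[0,0,0],[0,0,0],0]]' > next.json && python3 steer.py next.json|grep -E 'tool_pos|force'
echo '[[[0,0,0],[0,0.024,0],0],[[0,0,0],[0,0,0],0]]' > next.json && python3 steer.py next.json|grep -E 'tool_pos|force'
```

```text
tool_pos: [0.5452, -0.2031, 0.046]
force: [-4.4, -0.8, 1.1]
grasp_force: 2.5
tool_pos: [0.5455, -0.203, 0.0458]
force: [-11.8, -0.9, 5.5]
grasp_force: 5.9
```

The force has risen and the motion has stopped, so the keeper is at its stop. I'll back away, lift and verify.

```bash
echo '[[[0,0,0],[0,-0.16,0],0],[[0,0,0],[0,-0.32,0],0],[[0,0,0],[0,-0.32,-0.48],0],[[0,0,0],[0,-0.96,-0.64],0],[[0,0,0],[0,-0.48,-0.64],0]]' > next.json && python3 steer.py next.json
echo '[[[0,0,0],[0,0,0],0],[[0,0,0],[0,0,0],0]]' > next.json && python3 steer.py next.json|grep force
python3 - <<'E'
from h import *
c=cam('top');save(c,'top14.png')
g=cv2.cvtColor(c['image'],cv2.COLOR_RGB2GRAY)
for th in(50,80):
  n,l,s,ct=cv2.connectedComponentsWithStats((g<th).astype('uint8'))
  for i in range(1,n):
    w=wt(POSE,pix2w(c,*ct[i],.024))*1000
    if 4<s[i,4]<3000 and abs(w[1])<100 and -190<w[0]<130: print(th,s[i],np.round(w,1),np.round(wt(POSE,pix2w(c,*ct[i],.038))*1000,1))
E
```

```text
time_s: 22.02
tool_pos: [0.414, -0.216, 0.1512]
tcp_rot: [[-0.102, 0.995, -0.0], [0.995, 0.102, 0.0], [0.0, -0.0, -1.0]]
force: [0.7, -1.2, 0.4]
width: 0.0
grasp_force: 0.0
force: [0.1, -0.1, -0.1]
grasp_force: 0.0
50 [320 183   5   5  21] [95.1 -0.7] [92.8 -2.3]
50 [306 184   6   6  24] [60.2  0.1] [58.3 -1.4]
50 [292 186   6   5  24] [26.   0.2] [24.5 -1.3]
50 [219 205  15  13  66] [-151.   -38.8] [-150.3  -39.8]
80 [228 168   5   1   5] [-129.4   72.4] [-128.9   70. ]
80 [319 183   6   5  23] [94.6 -0.9] [92.2 -2.4]
80 [306 184   6   6  26] [60.6 -0.1] [58.7 -1.7]
80 [292 186   6   6  26] [25.6 -0.1] [24.1 -1.6]
80 [284 198   5   6  16] [ -0.7 -26.2] [ -1.8 -27.4]
80 [219 203  15  15 168] [-151.9  -33.1] [-151.1  -34.2]
```

```bash
python3 -c "
from workcell import ctrl
print(ctrl.close_job())"
```

```text
the job is handed in; nothing more can be done
None
```

The job is handed in at about 22 s: the top camera puts all three lens cells in the slot (tray x about 26, 60 and 95 mm), the keeper is shut against its stop (12 N at the last push), and the loupe is still in the pan; the hand-in returned no verdict.

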